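# Sign out the screwdriver and hold it ready

## Robot

A 6-joint arm with a two-finger parallel gripper is mounted at the origin on a cart in front of the work surface, level with it; the furniture and walls round the work are solid. World frame = base frame: x ahead of the robot, y to its left, z up, the work surface at z = 0. Lengths are in m, angles in rad, forces in N, time in s.
With the tool pointing down it reaches from about 0.225 to 0.875 m from the base axis. Payload 3.4 kg.
Tool frame: the origin (TCP) lies at the very end of the fingers, on their centre line; the grasp point (between the pads) lies 19 mm behind it; z points along the fingers, y is the line along which they close (so a half turn about z gives the same grasp; the last joint's range is limited). The gripper opens to 85 mm and grips with 20 to 120 N. Pads are 22 mm wide; open, the fingers measure 114 mm over their backs; the gripper's body (76 mm by 85 mm) begins 54 mm behind the grasp point. The pads swing forward as they close: fully open they stand 13 mm farther back than shut.
Start: joints at [1.195, 0.276, 1.505, -0, 1.361, -0.121], TCP at [0.145, 0.556, 0.231] pointing down, gripper open.
Joint ranges: [-2.89, 2.89], [-0.75, 2.08], [0.22, 2.7], [-1.18, 4.32], [0.11, 2.71], [-2.7, 2.7]. Speed limits (rad/s): [2.57, 2.57, 3.14, 3.14, 3.14, 3.14].

## Interface

Orientations are given as a unit quaternion [w, x, y, z].
In Python, from rig import get_state, optics, sign_off gives the robot as it stands.
- The arm moves only by the tool send_rows, never from a script. Its argument "increments" is a list of rows, each an object with "gripper": the gripper's target within -1 to 1 (shut at 1, half-way at 0, fully open at -1); "linear": the shift along the world's x, y, z in m, a list of three; "delta_rot": the turn, a rotation vector about the world's x, y, z in rad, a list of three. In form: [{"gripper": gripper, "linear": [dx, dy, dz], "delta_rot": [rx, ry, rz]}, ...]. A call has 1 to 8 rows; each row is the pose to reach, as a shift and turn from the pose commanded when the call began; what a row does not reach only later rows make up. A row lasts 1/10 s, in which the tool goes at most 50 mm and 8.59 degrees, less where a joint would pass 70% of its speed; a pose out of reach is approached as far as the arm can. A call with a gripper value outside its range is refused whole. The fingers move at their own pace and stop on an object; "newtons" is the grip in N (left out, the last holds). Time passes only in rows, so rows that repeat a pose let the fingers close. It gives the time, the measured TCP pose, the force, the opening and the grip force at its end, in the units of the state.
- get_state(): the state, without advancing time (a new reading comes with each control period).
- optics.get_image(name): name is "side" or "top"; returns a dict with "pixels" (400x640x3 uint8, blue, green, red), "K" (3x3 intrinsics, pixels), "k1" (the pictures are not rectified: a ray, as slopes to the right and down, at radius r is drawn at 1 + k1 r^2 times it, then the intrinsics apply), "rvec" (rotation vector, rad) and "tvec" (3), from world to camera coordinates, as OpenCV has them. Camera axes: x right, y down, z forward; pixel columns grow to the right and rows downward; lengths in m; the calibration is good to about 2 mm. A picture is of the moment at which its call begins. There is no depth.
- sign_off(): hands the job in; it is judged then, once.
The state is a dict: "clock": time; "qpos": joint angles; "qd": joint speeds; "effort": joint torques, N m; "position": TCP position; "ee_rot": TCP orientation; "contact_force": force on the tool from outside, world axes, zero at the start; "moment": the same for the moment, N m; "width": finger opening in m; "gripper_force": force on a finger pad.
Only numpy, scipy, OpenCV 4.12 (cv2) and the standard library are available. Lean on these libraries where they do the work, as an engineer would, in place of code of your own. Each camera call takes 0.05 s, during which the arm holds its last target. There are 200 camera calls.

## Task

Sign out the screwdriver: first lift the flat metal tally out of its slotted block and hang it by its eye on the peg of the peg stand, and let go of it. Then draw the screwdriver out of its inclined sleeve, turn it level and finish while still holding it still and level in the gripper, at least 18 cm above the bench and clear of both stands and the tally. Leave the other things on the bench where they are.

Things in the scene. Friction and masses are not known exactly. Their poses are not given: they have to be found in the camera images.
- tally_tab (a point): grip point of the loose flat metal tally, in the middle of its top tab (26 mm wide, 8 mm thick), 105 mm above its foot, 16 mm below its top. Axes: x = through the 8 mm thickness (the way the eye opens; both faces alike), y = along the width, z = up. Starts upright in the grey block's slot; it may lean a few degrees
- tally_eye (a point): centre of the tally's through eye, 26 mm wide and 26 mm high, 47 mm below tally_tab; same axes. The upper edge of the eye is 13 mm above this point
- tally: the tally, aluminium plate 8 mm thick, 121 mm tall, about 60 g; origin at the middle of its foot, axes as tally_tab. From the foot up: plate 50 mm wide to 45 mm, eye from 45 to 71 mm, cross bar to 81 mm, tab to 121 mm. Its foot stands 6 mm above the bench in the slot, 14 x 58 mm, of a block 60 x 90 mm, 30 mm high
- peg_stand: fixed stand: round foot 80 mm dia, an upright 8 mm rod and at its top a bare steel peg 8 mm dia that reaches out to the stand's -x side. Origin under the centre of the foot, on the bench. In its frame the peg's centre line runs from (-5, 0, 135) mm at the rod to (-75, 0, 147.5) mm at the tip (rising to the tip); nothing of the stand is higher
- peg_tip (a point): centre of the 11 mm ball at the free end of the peg; axes of the stand, so the peg points along -x. A tally hanging properly has the peg through its eye, between rod and tip
- sleeve_stand: fixed stand with foot 120 x 74 x 8 mm and a square aluminium sleeve for the screwdriver, inclined 45 degrees: it opens upwards and towards the stand's -x side. Origin under the centre of the foot. In its frame the sleeve's axis points out along (-0.707, 0, 0.707)
- sleeve_mouth (a point): centre of the sleeve's open end, 80 mm above the bench; axes of the stand. The sleeve is 28 x 29 mm outside, 22 x 23 mm inside and 62 mm deep along its axis
- driver_center (a point): middle of the loose screwdriver (142 mm long; treat as 18 wide, 19 thick all along; 50 g). Axes: y = along it, +y to the end of the thick handle, -y to the blade; x = across, level at the start. Starts blade down in the sleeve, 62 mm deep in it, 80 mm of handle free outside; a good grip is on the handle 35 mm from this point along +y
- screwdriver: the whole screwdriver; origin on its underside, 9.5 mm below driver_center along its own z
- petri_1: bystander, round clear dish with lid, 70 dia x 14 mm, origin under its centre; leave it where it is
- eraser: bystander, small eraser, 20 x 42 x 12 mm, origin under its centre; leave it where it is
- marker: bystander, marker pen lying down, 14 x 132 x 14 mm, origin under its centre; leave it where it is
- beaker_r: bystander, clear empty beaker, 67 dia x 80 mm, origin under its centre; leave it where it is
- indicator: bystander, small capped bottle, 39 dia x 70 mm, origin under its centre; leave it where it is
- filter_box: bystander, closed carton, 60 x 85 x 30 mm, origin under its centre; leave it where it is
- stopper: bystander, black tapered rubber stopper, 22 x 24 x 22 mm, origin under its centre; leave it where it is
Mind the look-alikes: they are no part of the job. Several things have the shape of the tally; the one meant has the colours described above.

How it is judged:
By the outcome, as a careful person would: the job done as asked, in the order asked, and still so for the second after the job is handed in, while the arm keeps its last pose, push and grip.
It also fails if it takes over 54 s, if anything falls off the work surface, if the arm or the gripper's body presses on something with over 40 N, if the wrist force passes 120 N, or if a joint passes its speed limit or range.

## Working session

There is one attempt and no reset: what is moved stays moved. The work goes in short steps, Python scripts to look and compute and a tool call to move; the robot and the scene stay as the last step left them, time stands still between calls to the robot, and variables do not carry over. Pictures are saved under pics/ and viewed, at most 10 in all, crops included, and the job is handed in when it is done.

Besides the shell and the picture viewer there is one more tool, called after "Emit:" as name(argument=value, ...) on one line, values as JSON. send_rows: Moves the arm, as the interface text tells. Its arguments: {"type":"object","properties":{"increments":{"type":"array"},"newtons":{"type":"number"}},"required":["increments"]}

```bash
ls; mkdir -p pics; cat > h.py <<'E'
import numpy as np, cv2
from rig import get_state, optics, sign_off
class Cam:
    def __init__(s,name):
        d=optics.get_image(name); s.im=np.array(d["pixels"]); s.K=np.array(d["K"]); s.k1=float(d["k1"])
        s.R=cv2.Rodrigues(np.array(d["rvec"],float))[0]; s.t=np.array(d["tvec"],float).ravel(); s.C=-s.R.T@s.t
    def ray(s,uv):
        p=(np.array(uv,float)-s.K[:2,2])/[s.K[0,0],s.K[1,1]]; q=p.copy()
        for _ in range(20): q=p/(1+s.k1*(q@q))
        d=s.R.T@np.r_[q,1]; return d/np.linalg.norm(d)
    def onz(s,uv,z): d=s.ray(uv); return s.C+d*(z-s.C[2])/d[2]
    def proj(s,P):
        c=s.R@np.array(P,float)+s.t; q=c[:2]/c[2]; q=q*(1+s.k1*(q@q)); return s.K[[0,1],[0,1]]*q+s.K[:2,2]
def tri(c1,u1,c2,u2):
    A=0;b=0;D=[]
    for c,u in((c1,u1),(c2,u2)):
        d=c.ray(u); M=np.eye(3)-np.outer(d,d); A=A+M;b=b+M@c.C; D.append((M,c.C))
    x=np.linalg.solve(A,b); return x,[float(np.linalg.norm(M@(x-C))) for M,C in D]
E
python3 - <<'E'
from h import *
for n in("side","top"):
    c=Cam(n); cv2.imwrite(f"pics/{n}0.png",cv2.resize(c.im,(800,500),interpolation=cv2.INTER_CUBIC)); print(n,c.C,c.R[2],c.K[0,0])
print(get_state())
E
```

```text
pics
side [0.22891939 0.83143278 0.62555186] [ 0.33492682 -0.72294541 -0.60429625] 381.6373712306173
top [0.33714266 0.21695737 0.96623344] [ 0.23048407 -0.00721808 -0.97304933] 448.9281404155412
{'clock': 0.1, 'qpos': array([ 1.19500047e+00,  2.76532766e-01,  1.50600625e+00,  2.43474625e-05,
        1.36073184e+00, -1.20986069e-01]), 'qd': array([ 0.00024986, -0.00046202, -0.00451606,  0.00021293,  0.0003777 ,
        0.00030241]), 'effort': array([ 7.14490016e-04, -4.17697978e+01, -2.46404278e+01, -1.00229090e-04,
        5.71572280e-03, -6.15276875e-06]), 'position': array([0.14474663, 0.5559866 , 0.23052577]), 'ee_rot': array([-2.17827267e-04,  1.27062981e-01,  9.91894296e-01, -8.10422437e-04]), 'contact_force': array([-0.00742663, -0.53854241, -0.67935119]), 'moment': array([-0.00592211, -0.00917321, -0.00370454]), 'gripper_force': 0.0, 'width': 0.08514898432528281}
```

View pics/side0.png

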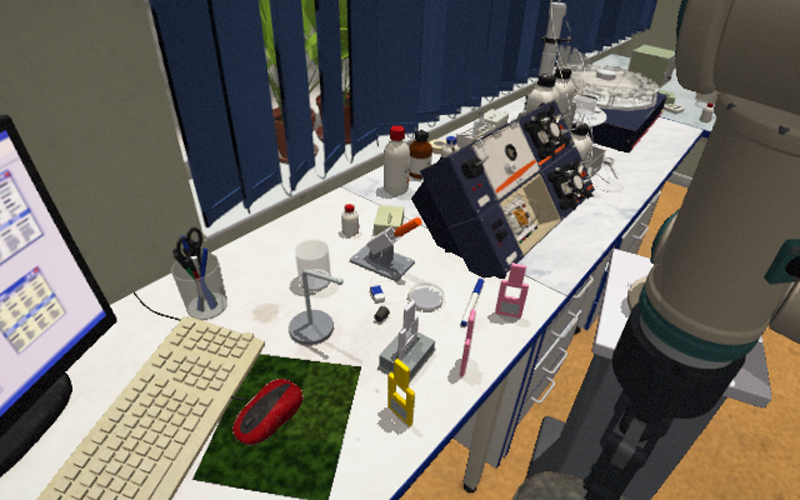

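View pics/top0.png

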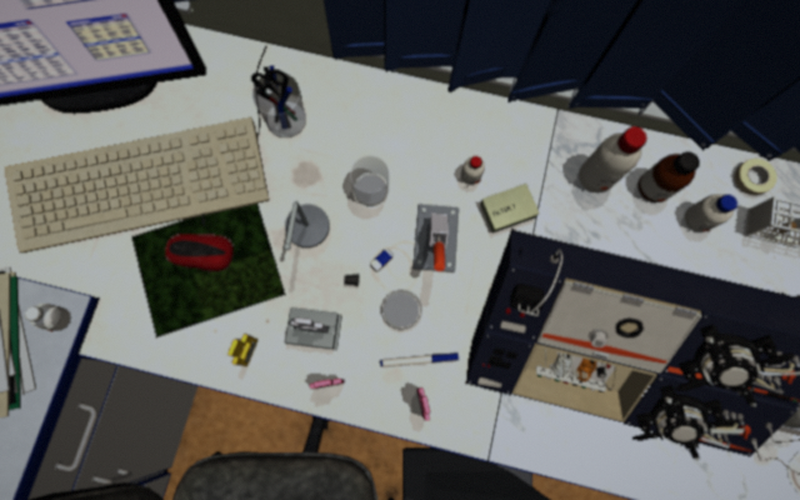

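The side view shows the grey block with the metal tally at about (408,345), the peg stand at (315,300), and the sleeve with the orange-handled driver at (390,245). In the top view these are at (313,327), (303,225) and (438,240). The yellow and pink plates are look-alikes. Next I'll enlarge these regions.

```bash
python3 - <<'E'
from h import *
def crop(n,x0,y0,w,h,s):
    c=Cam(n); im=cv2.resize(c.im[y0:y0+h,x0:x0+w],None,fx=s,fy=s,interpolation=cv2.INTER_CUBIC)
    for x in range((x0+9)//10*10,x0+w,10):
        cv2.line(im,((x-x0)*s,0),((x-x0)*s,6 if x%50 else 16),(0,0,255),1)
        if x%50==0: cv2.putText(im,str(x),((x-x0)*s,28),0,.4,(0,0,255))
    for y in range((y0+9)//10*10,y0+h,10):
        cv2.line(im,(0,(y-y0)*s),(6 if y%50 else 16,(y-y0)*s),(0,0,255),1)
        if y%50==0: cv2.putText(im,str(y),(18,(y-y0)*s),0,.4,(0,0,255))
    cv2.imwrite(f"pics/{n}1.png",im)
    for P in([.3,.2,0],[.4,.2,0],[.3,.3,0]): print(n,P,c.proj(P))
crop("side",220,165,140,140,4); crop("top",215,150,160,140,5)
E
```

```text
side [0.3, 0.2, 0] [405.81331875 263.02369182]
side [0.4, 0.2, 0] [364.41341864 249.21636437]
side [0.3, 0.3, 0] [392.83544979 294.47468211]
top [0.3, 0.2, 0] [318.08709678 328.76648382]
top [0.4, 0.2, 0] [317.19492342 279.9055586 ]
top [0.3, 0.3, 0] [269.82152976 329.56281509]
```

View pics/side1.png

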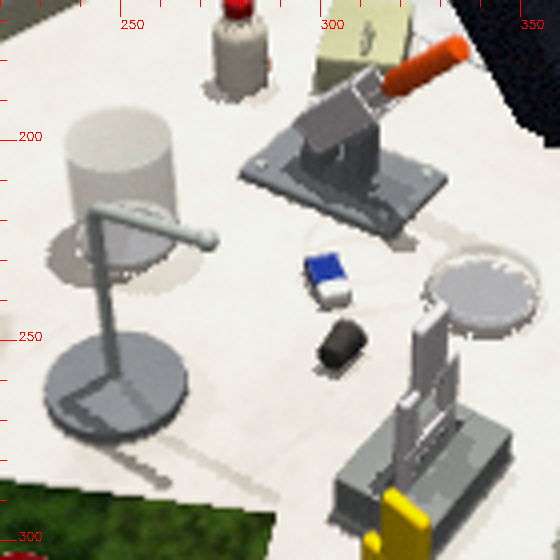

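View pics/top1.png

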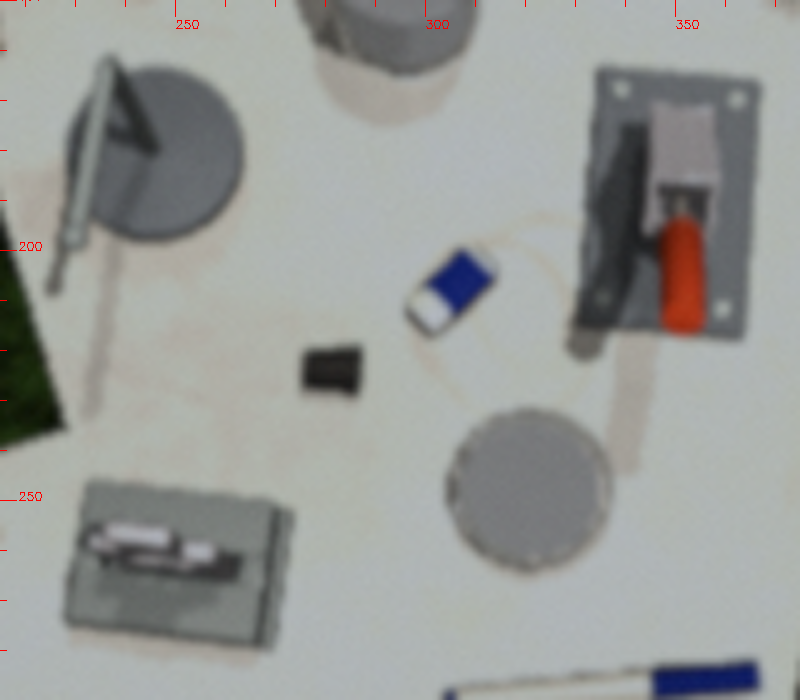

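The side crop shows the peg tip at about (272,225), the rod top at (244,218), the tally tab top at (327,243) and the handle end at (336,177). The top crop shows the peg tip at (230.6,198), the rod top at (236.6,162), the tab top at (242.6,257) and the handle end near (352,214).

```bash
cat > m.py <<'E'
from h import *
S=Cam("side");T=Cam("top")
def s(x,y): return (220+x/4-.4,165+y/4-.4)
def t(x,y): return (215+x/5-.4,150+y/5-.4)
def P(n,a,b): x,e=tri(S,a,T,b); print(n,x.round(4),np.round(e,4))
P("tip",s(208,240),t(78,242)); P("rodtop",s(97,212),t(108,58))
print("foot c",T.onz(t(155,155),.0)[:2],S.onz(s(116,385),0)[:2])
P("tabtop",s(431,312),t(138,536))
print("tabtop onz",T.onz(t(138,536),.127),S.onz(s(431,312),.127))
blk=[T.onz(t(*p),.03) for p in((87,480),(278,503),(255,648),(65,625))]
print("block",np.mean(blk,0),blk[0]-blk[3],blk[1]-blk[0])
hsv=cv2.cvtColor(T.im,cv2.COLOR_BGR2HSV); 
for c,n,(x0,y0,x1,y1) in((S,"S",(305,165,345,195)),(T,"T",(340,185,362,222))):
    h=cv2.cvtColor(c.im,cv2.COLOR_BGR2HSV); m=cv2.inRange(h,(0,150,90),(18,255,255)); z=np.zeros_like(m); z[y0:y1,x0:x1]=m[y0:y1,x0:x1]
    r=cv2.minAreaRect(cv2.findNonZero(z)); print(n,r,cv2.boxPoints(r).round(1).tolist())
f=[T.onz(t(*p),.008) for p in((598,68),(760,82),(742,338),(578,322))]
print("foot",np.mean(f,0),f[0]-f[3],f[1]-f[0])
E
python3 m.py
```

```text
tip [0.5449 0.3634 0.1449] [0.0006 0.0006]
rodtop [0.6201 0.3552 0.1294] [0.0036 0.0036]
foot c [0.62194314 0.35614155] [0.62033141 0.35319257]
tabtop [0.436  0.3415 0.1254] [0.0007 0.0007]
tabtop onz [0.4365017  0.34145551 0.127     ] [0.43464611 0.34299984 0.127     ]
block [0.4363789  0.34180959 0.03      ] [ 0.06003761 -0.00750427  0.        ] [-0.01089174 -0.08000866  0.        ]
S ((325.8000183105469, 181.5999755859375), (7.155416965484619, 23.25510597229004), 63.43495178222656) [[313.79998779296875, 183.60000610351562], [334.6000061035156, 173.1999969482422], [337.79998779296875, 179.60000610351562], [317.0, 190.0]]
T ((351.5, 205.0), (22.0, 7.0), 90.0) [[348.0, 194.0], [355.0, 194.0], [355.0, 216.0], [348.0, 216.0]]
foot [0.59527227 0.1272848  0.008     ] [ 0.11627283 -0.01188531  0.        ] [-0.00762603 -0.07235959  0.        ]
```

Emit:
send_rows(increments=[{"gripper": 0,"linear": [0.04,-0.03,0],"delta_rot": [0,0,-0.14]},{"gripper": 0,"linear": [0.075,-0.055,0],"delta_rot": [0,0,-0.28]},{"gripper": 0,"linear": [0.11,-0.08,0],"delta_rot": [0,0,-0.42]},{"gripper": 0,"linear": [0.145,-0.107,0],"delta_rot": [0,0,-0.56]},{"gripper": 0,"linear": [0.18,-0.133,0],"delta_rot": [0,0,-0.7]},{"gripper": 0,"linear": [0.215,-0.158,0],"delta_rot": [0,0,-0.84]},{"gripper": 0,"linear": [0.25,-0.185,0],"delta_rot": [0,0,-0.98]},{"gripper": 0,"linear": [0.291,-0.2145,0],"delta_rot": [0,0,-1.12]}])

```text
clock: 1.1
position: [0.4363, 0.3413, 0.2315]
ee_rot: [-0.0, 0.637, 0.771, 0.0]
contact_force: [0.3, 0.1, -0.6]
width: 0.0427
gripper_force: 0.0
```

Emit:
send_rows(increments=[{"gripper": 0,"linear": [0,0,0],"delta_rot": [0,0,-0.14]},{"gripper": 0,"linear": [0,0,0],"delta_rot": [0,0,-0.28]},{"gripper": 0,"linear": [0,0,0],"delta_rot": [0,0,-0.327]},{"gripper": 0,"linear": [0,0,0],"delta_rot": [0,0,-0.327]}])

```text
clock: 1.5
position: [0.4357, 0.342, 0.2312]
ee_rot: [-0.0, 0.752, 0.659, -0.0]
contact_force: [0.2, -0.1, 0.1]
width: 0.043
gripper_force: 0.0
```

Emit:
send_rows(increments=[{"gripper": 0,"linear": [0,0,-0.03],"delta_rot": [0,0,0]},{"gripper": 0,"linear": [0,0,-0.06],"delta_rot": [0,0,0]},{"gripper": 0,"linear": [0,0,-0.08],"delta_rot": [0,0,0]},{"gripper": 0,"linear": [0,0,-0.08],"delta_rot": [0,0,0]}])

```text
clock: 1.9
position: [0.4333, 0.3411, 0.1485]
ee_rot: [-0.001, 0.751, 0.66, -0.003]
contact_force: [0.1, -0.9, -0.2]
width: 0.0427
gripper_force: 0.0
```

```bash
python3 - <<'E'
from h import *
S=Cam("side");T=Cam("top")
a=cv2.resize(S.im[190:310,290:370],None,fx=5,fy=5,interpolation=cv2.INTER_CUBIC)
b=cv2.resize(T.im[200:320,200:280],None,fx=5,fy=5,interpolation=cv2.INTER_CUBIC)
cv2.imwrite("pics/c2.png",np.hstack([a,b]))
E
```

```text
(no output)
```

View pics/c2.png

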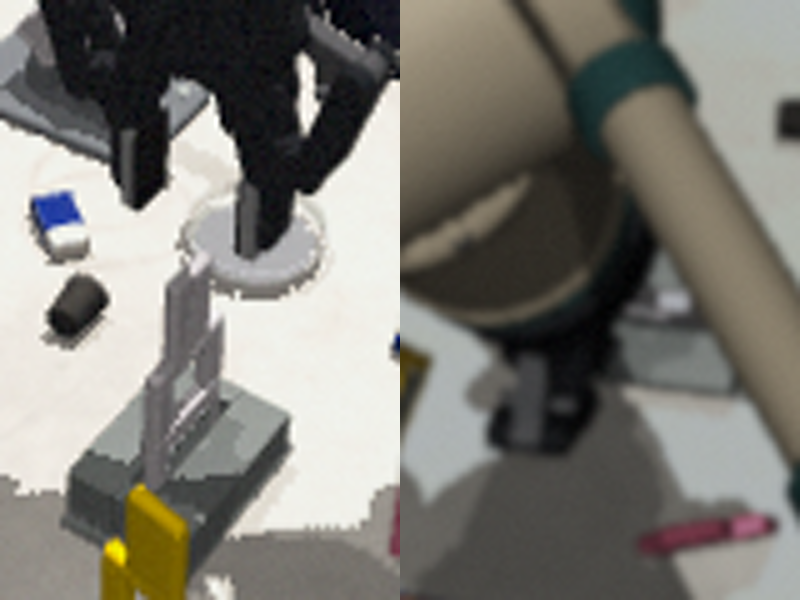

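The fingers straddle the tab, at about (140,205) and (270,250) in the left crop with the tab top at (190,270). I'll descend now.

Emit:
send_rows(increments=[{"gripper": 0,"linear": [0,0,-0.02],"delta_rot": [0,0,0]},{"gripper": 0,"linear": [0,0,-0.04],"delta_rot": [0,0,0]},{"gripper": 0,"linear": [0,0,-0.057],"delta_rot": [0,0,0]},{"gripper": 0,"linear": [0,0,-0.057],"delta_rot": [0,0,0]},{"gripper": 0,"linear": [0,0,-0.057],"delta_rot": [0,0,0]}])

```text
clock: 2.5
position: [0.4364, 0.3429, 0.0957]
ee_rot: [0.0, 0.752, 0.659, 0.001]
contact_force: [1.2, -0.6, 0.3]
width: 0.0427
gripper_force: 0.0
```

```bash
python3 - <<'E'
from h import *
S=Cam("side");s=get_state();print(s["position"],s["ee_rot"],s["contact_force"])
for P in(s["position"],[.436,.3415,.127]): print(S.proj(P))
a=cv2.resize(S.im[200:300,290:370],None,fx=6,fy=6,interpolation=cv2.INTER_CUBIC)
cv2.imwrite("pics/c3.png",a)
E
```

```text
[0.43672039 0.34303728 0.09603949] [3.37015172e-04 7.51755182e-01 6.59440236e-01 1.61487674e-03] [0.23345465 0.95113029 0.29101971]
[325.84930931 253.8797291 ]
[327.03140942 241.89403391]
```

View pics/c3.png

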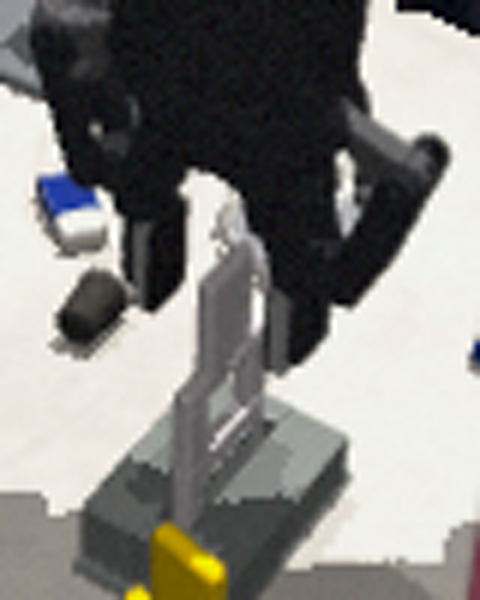

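The fingers sit on either side of the tab, with both tips just above shoulder level. I'll close and lift.

Emit:
send_rows(increments=[{"gripper": 1,"linear": [0,0,0],"delta_rot": [0,0,0]},{"gripper": 1,"linear": [0,0,0],"delta_rot": [0,0,0]},{"gripper": 1,"linear": [0,0,0],"delta_rot": [0,0,0]},{"gripper": 1,"linear": [0,0,0],"delta_rot": [0,0,0]},{"gripper": 1,"linear": [0,0,0],"delta_rot": [0,0,0]},{"gripper": 1,"linear": [0,0,0],"delta_rot": [0,0,0]}], newtons=50)

```text
clock: 3.15
position: [0.4361, 0.3426, 0.0954]
ee_rot: [0.0, 0.752, 0.659, 0.001]
contact_force: [-0.6, 0.1, 6.2]
width: 0.0072
gripper_force: 49.6
```

Emit:
send_rows(increments=[{"gripper": 1,"linear": [0,0,0.01],"delta_rot": [0,0,0]},{"gripper": 1,"linear": [0,0,0.02],"delta_rot": [0,0,0]},{"gripper": 1,"linear": [0,0,0.03],"delta_rot": [0,0,0]},{"gripper": 1,"linear": [0,0,0.05],"delta_rot": [0,0,0]},{"gripper": 1,"linear": [0,0,0.08],"delta_rot": [0,0,0]},{"gripper": 1,"linear": [0,0,0.11],"delta_rot": [0,0,0]},{"gripper": 1,"linear": [0,0,0.116],"delta_rot": [0,0,0]},{"gripper": 1,"linear": [0,0,0.116],"delta_rot": [0,0,0]}])

```text
clock: 3.95
position: [0.4361, 0.3426, 0.2118]
ee_rot: [0.0, 0.752, 0.659, 0.002]
contact_force: [0.5, -0.8, -0.9]
width: 0.0075
gripper_force: 48.8
```

```bash
python3 - <<'E'
from h import *
S=Cam("side");T=Cam("top");s=get_state();print(s["position"],s["ee_rot"],s["contact_force"],s["width"])
for n,c in(("S",S),("T",T)): print(n,c.proj(s["position"]),c.proj([.545,.3634,.1449]))
a=cv2.resize(S.im[160:280,230:350],None,fx=4,fy=4,interpolation=cv2.INTER_CUBIC)
b=cv2.resize(T.im[160:280,200:280],None,fx=4,fy=4,interpolation=cv2.INTER_CUBIC)
cv2.imwrite("pics/c4.png",np.hstack([a,b]))
E
```

```text
[0.43479847 0.34181135 0.20935044] [-1.43386303e-04  7.51887181e-01  6.59291122e-01 -9.29308961e-04] [ 0.51350471  0.29802783 -0.31710082] 0.007284912855660291
S [329.0854357  208.10145002] [271.22210852 224.49125176]
T [234.83600068 252.14601863] [230.3111584  198.26639872]
```

View pics/c4.png

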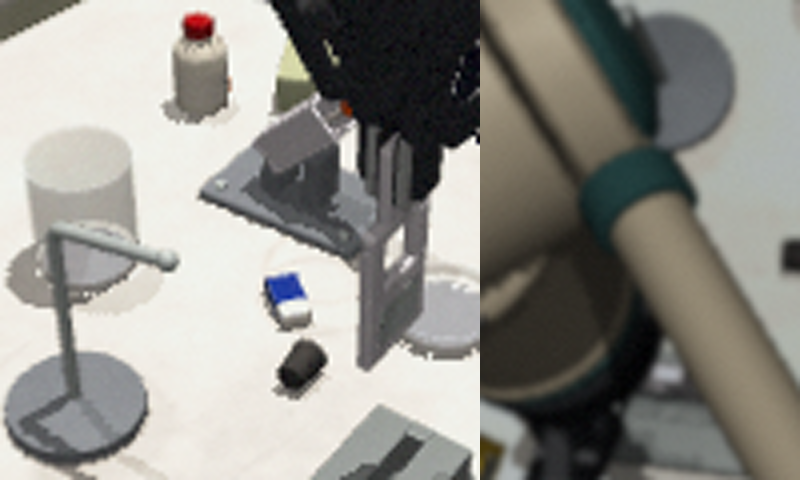

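The tally is held between the pads and out of the block, with its eye near crop (395,243). The peg tip is at crop (170,258). I'll check the in-hand pose by comparing predicted corner pixels.

```bash
cat > q.py <<'E'
from h import *
S=Cam("side");s=get_state();p=s["position"]; print(p)
R=cv2.Rodrigues(np.array([0,0,np.radians(-7.5)]))[0]
tab=p+[0,0,.015]
def pr(n,v): print(n,((S.proj(tab+R@np.array(v))-[230,160])*4+1.6).round(1))
for sx in(-.004,.004):
    for y in(-.025,.025): pr(f"foot {sx} {y}",[sx,y,-.105]); pr(f"bar {sx} {y}",[sx,y,-.024])
    for y in(-.013,.013):
        for z in (-.034,-.06): pr(f"eye {sx} {y} {z}",[sx,y,z])
E
python3 q.py
python3 - <<'E'
from h import *
im=cv2.imread("pics/c4.png")[170:400,330:450]; cv2.imwrite("pics/c5.png",cv2.resize(im,None,fx=2.6,fy=2.6,interpolation=cv2.INTER_CUBIC))
E
```

```text
[0.43459215 0.34168959 0.20883259]
foot -0.004 -0.025 [425.8 316.6]
bar -0.004 -0.025 [434.2 185.6]
foot -0.004 0.025 [370.5 376.9]
bar -0.004 0.025 [375.1 243.8]
eye -0.004 -0.013 -0.034 [419.5 216.3]
eye -0.004 -0.013 -0.06 [417.1 259.8]
eye -0.004 0.013 -0.034 [389.1 246.8]
eye -0.004 0.013 -0.06 [387.2 290.6]
foot 0.004 -0.025 [411.9 310.4]
bar 0.004 -0.025 [419.2 179.5]
foot 0.004 0.025 [356.1 370.1]
bar 0.004 0.025 [359.6 237.2]
eye 0.004 -0.013 -0.034 [404.6 210. ]
eye 0.004 -0.013 -0.06 [402.4 253.5]
eye 0.004 0.013 -0.034 [373.9 240.2]
eye 0.004 0.013 -0.06 [372.4 284. ]
```

View pics/c5.png

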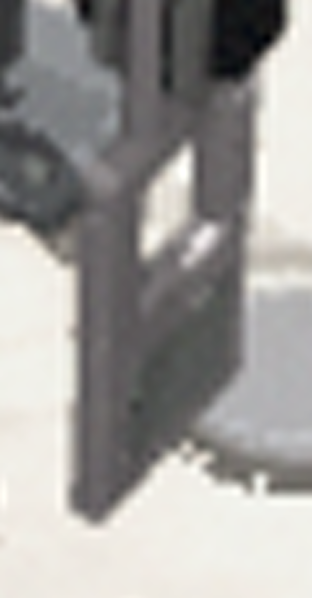

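Emit:
send_rows(increments=[{"gripper": 1,"linear": [0.02,0.008,-0.01],"delta_rot": [0,0,0.01]},{"gripper": 1,"linear": [0.04,0.016,-0.02],"delta_rot": [0,0,0.02]},{"gripper": 1,"linear": [0.061,0.0255,-0.034],"delta_rot": [0,0,0.02]},{"gripper": 1,"linear": [0.061,0.0255,-0.034],"delta_rot": [0,0,0.02]},{"gripper": 1,"linear": [0.061,0.0255,-0.034],"delta_rot": [0,0,0.02]}])

```text
clock: 4.6
position: [0.4955, 0.3671, 0.1742]
ee_rot: [-0.001, 0.745, 0.667, -0.002]
contact_force: [0.0, -0.8, -0.8]
width: 0.0072
gripper_force: 48.8
```

```bash
python3 - <<'E'
from h import *
S=Cam("side");s=get_state();p=s["position"]; print(p,s["contact_force"])
R=cv2.Rodrigues(np.array([0,0,np.radians(-6.3)]))[0]
f=lambda P:((S.proj(P)-[235,170])*7+3).round(1)
tab=p+[0,0,.018]
for v in([-.004,0,-.047],[-.004,.013,-.034],[-.004,.013,-.06],[-.004,-.013,-.034],[-.004,-.013,-.06],[-.004,.025,-.105],[-.004,-.025,-.105]): print(v,f(tab+R@np.array(v)))
print("tip",f([.545,.3634,.146]))
a=cv2.resize(S.im[170:255,235:345],None,fx=7,fy=7,interpolation=cv2.INTER_CUBIC)
cv2.imwrite("pics/c6.png",a)
E
```

```text
[0.49544585 0.36720113 0.17509251] [-0.20395364 -0.63412174 -0.07057125]
[-0.004, 0, -0.047] [420.  449.5]
[-0.004, 0.013, -0.034] [390.6 440.4]
[-0.004, 0.013, -0.06] [393.2 513.1]
[-0.004, -0.013, -0.034] [446.9 386. ]
[-0.004, -0.013, -0.06] [448.2 458.3]
[-0.004, 0.025, -0.105] [372.3 658. ]
[-0.004, -0.025, -0.105] [473.9 551.2]
tip [256.3 381.4]
```

View pics/c6.png

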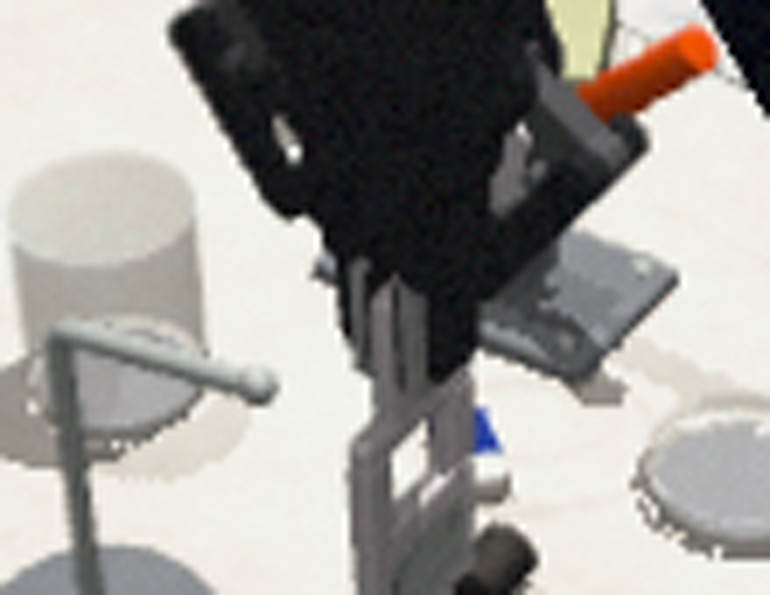

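The eye predictions match the picture: the eye's +y corner is near (388,437) and the peg tip is near (262,386). The eye is at tip height, so I'll thread it on.

Emit:
send_rows(increments=[{"gripper": 1,"linear": [0.015,-0.0005,0],"delta_rot": [0,0,0]},{"gripper": 1,"linear": [0.03,-0.002,0],"delta_rot": [0,0,0]},{"gripper": 1,"linear": [0.045,-0.0035,0],"delta_rot": [0,0,0]},{"gripper": 1,"linear": [0.06,-0.005,-0.001],"delta_rot": [0,0,0]},{"gripper": 1,"linear": [0.075,-0.0065,-0.003],"delta_rot": [0,0,0]},{"gripper": 1,"linear": [0.092,-0.0085,-0.006],"delta_rot": [0,0,0]},{"gripper": 1,"linear": [0.092,-0.0085,-0.006],"delta_rot": [0,0,0]},{"gripper": 1,"linear": [0.092,-0.0085,-0.006],"delta_rot": [0,0,0]}])

```text
clock: 5.45
position: [0.5886, 0.3589, 0.1696]
ee_rot: [-0.0, 0.745, 0.667, -0.001]
contact_force: [-0.2, -0.4, -0.4]
width: 0.0075
gripper_force: 48.9
```

```bash
python3 - <<'E'
from h import *
S=Cam("side");s=get_state();p=s["position"]; print(p,s["contact_force"])
a=cv2.resize(S.im[170:255,225:335],None,fx=7,fy=7,interpolation=cv2.INTER_CUBIC)
cv2.imwrite("pics/c7.png",a)
E
```

```text
[0.58804512 0.35917249 0.16988734] [-0.53478274 -0.45865939  0.22500895]
```

View pics/c7.png

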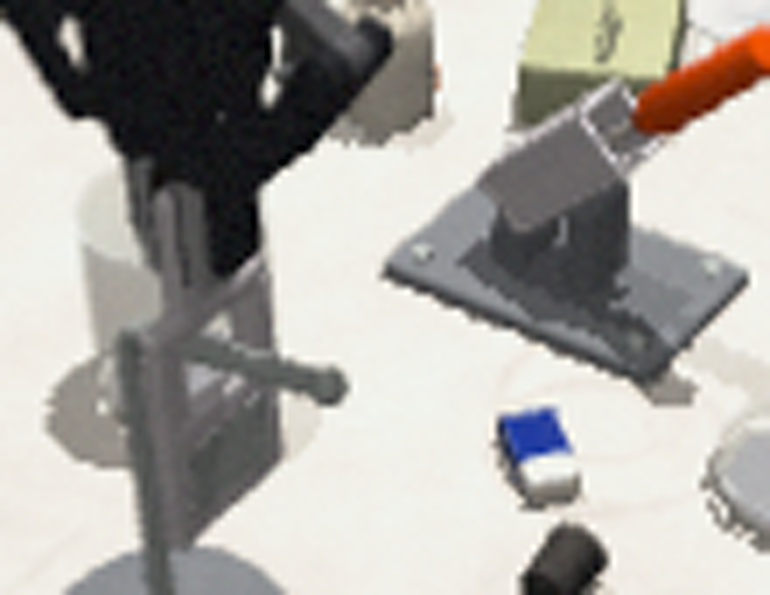

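The peg passes through the eye: the ball at (330,385) is on the near side and the rod at (135,400) is behind. That uses up the picture allowance, so from here I'll work from forces and numbers only. I'll lower until the peg takes the load.

Emit:
send_rows(increments=[{"gripper": 1,"linear": [0,0,-0.004],"delta_rot": [0,0,0]},{"gripper": 1,"linear": [0,0,-0.008],"delta_rot": [0,0,0]},{"gripper": 1,"linear": [0,0,-0.008],"delta_rot": [0,0,0]}])

```text
clock: 5.8
position: [0.5879, 0.3595, 0.1625]
ee_rot: [-0.0, 0.745, 0.667, 0.0]
contact_force: [0.7, -0.2, 0.7]
width: 0.0072
gripper_force: 49.3
```

Emit:
send_rows(increments=[{"gripper": 1,"linear": [0,0,-0.001],"delta_rot": [0,0,0]},{"gripper": 1,"linear": [0,0,-0.002],"delta_rot": [0,0,0]},{"gripper": 1,"linear": [0,0,-0.002],"delta_rot": [0,0,0]}])

```text
clock: 6.1
position: [0.588, 0.3596, 0.1621]
ee_rot: [-0.0, 0.745, 0.667, 0.0]
contact_force: [-3.0, 0.4, 6.9]
width: 0.0077
gripper_force: 50.3
```

Emit:
send_rows(increments=[{"gripper": 1,"linear": [0,0,-0.001],"delta_rot": [0,0,0]},{"gripper": 1,"linear": [0,0,-0.001],"delta_rot": [0,0,0]}])

```text
clock: 6.3
position: [0.588, 0.3596, 0.162]
ee_rot: [-0.0, 0.745, 0.667, 0.001]
contact_force: [-2.8, -1.2, 10.6]
width: 0.0075
gripper_force: 50.8
```

Emit:
send_rows(increments=[{"gripper": 1,"linear": [0,0,0.001],"delta_rot": [0,0,0]},{"gripper": 1,"linear": [0,0,0.0015],"delta_rot": [0,0,0]},{"gripper": 0.5,"linear": [0,0,0.0015],"delta_rot": [0,0,0]},{"gripper": -1,"linear": [0,0,0.0015],"delta_rot": [0,0,0]},{"gripper": -1,"linear": [0,0,0.0015],"delta_rot": [0,0,0]},{"gripper": -1,"linear": [0,0,0.0015],"delta_rot": [0,0,0]},{"gripper": -1,"linear": [0,0,0.0015],"delta_rot": [0,0,0]},{"gripper": -1,"linear": [0,0,0.0015],"delta_rot": [0,0,0]}])

```text
clock: 7.1
position: [0.5886, 0.3592, 0.1606]
ee_rot: [-0.0, 0.745, 0.667, -0.0]
contact_force: [0.4, 0.5, 0.7]
width: 0.0855
gripper_force: 0.0
```

Emit:
send_rows(increments=[{"gripper": -1,"linear": [0,0,0],"delta_rot": [0,0,0]},{"gripper": -1,"linear": [0,0,0.01],"delta_rot": [0,0,0]},{"gripper": -1,"linear": [0,0,0.025],"delta_rot": [0,0,0]},{"gripper": -1,"linear": [0,0,0.05],"delta_rot": [0,0,0]},{"gripper": -1,"linear": [0,0,0.08],"delta_rot": [0,0,0]},{"gripper": -1,"linear": [0,0,0.11],"delta_rot": [0,0,0]},{"gripper": -1,"linear": [0,0,0.12],"delta_rot": [0,0,0]},{"gripper": -1,"linear": [0,0,0.12],"delta_rot": [0,0,0]}])

```text
clock: 7.9
position: [0.5893, 0.3597, 0.2832]
ee_rot: [0.001, 0.745, 0.667, 0.002]
contact_force: [0.1, -0.5, -0.4]
width: 0.0853
gripper_force: 0.0
```

```bash
python3 - <<'E'
from h import *
S=Cam("side");s=get_state();print(s["position"],s["contact_force"],s["qpos"])
# change vs initial crop around peg stand
a=cv2.imread("pics/side0.png"); a=cv2.resize(a,(640,400),interpolation=cv2.INTER_AREA)
d=cv2.absdiff(a,S.im).max(2)
m=(d>45).astype(np.uint8); z=np.zeros_like(m); z[205:262,225:290]=m[205:262,225:290]
for y in range(205,262,2): print(y,''.join('.#'[v] for v in z[y,225:290]))
E
```

```text
[0.58848172 0.35927428 0.28105137] [-0.13876541  0.57613029 -0.1889485 ] [ 4.47323768e-01  4.34208264e-01  1.14161181e+00 -7.04399877e-05
  1.56499285e+00  5.58279793e-01]
205 ....................############.................................
207 .....................###########.................................
209 ......................###########.###............................
211 ......................###########.#..............................
213 .......................#####.####..#.............................
215 .......................############..............................
217 .......................#########.#####...........................
219 .....................####..###.....####..........................
221 .....................#...........................................
223 ......................##.....................####................
225 .......................................#......###................
227 ......................##..........##..###........................
229 ......................##.##...#.##...#####.......................
231 ..............
[... 401 characters left out ...]

243 ........................################.........................
245 .........................#############...........................
247 .........................###########.............................
249 ...........................#..###................................
251 .................................................................
253 .................................................................
255 .................................................................
257 .................................................................
259 .................................................................
261 .................................................................
```

The change mask shows the tab above the peg and the plate below it, so the tally is hanging on the peg. Next is the driver.

```bash
python3 - <<'E'
from h import *
S=Cam("side");T=Cam("top")
out={}
for c,n,(x0,y0,x1,y1) in((S,"S",(305,165,345,195)),(T,"T",(340,185,362,222))):
    h=cv2.cvtColor(c.im,cv2.COLOR_BGR2HSV); m=cv2.inRange(h,(0,140,70),(18,255,255)); z=np.zeros_like(m); z[y0:y1,x0:x1]=m[y0:y1,x0:x1]
    print(n,(z>0).sum())
a=np.array([-.703,.073,.707])
ends,es=tri(S,(336.2,176.4),T,(351.5,215.5)); near,en=tri(S,(315.4,186.8),T,(351.5,194)); mid,em=tri(S,(325.8,181.6),T,(351.5,205))
for n,x,e in(("end",ends,es),("near",near,en),("mid",mid,em)): print(n,x.round(4),np.round(e,4))
d=ends-near; print(np.linalg.norm(d),d/np.linalg.norm(d))
# axis at grip height .111: point where z=.111
print("grip",mid+a*(.111-mid[2])/.707)
# stand y axis check: lateral offset of handle from foot centre
print("lat",(mid[:2]-[.5953,.1273])@np.array([.103,.9947]))
# from top only, mask column centre at grip height
print(T.onz((351.5,205),.11),S.onz((325.8,181.6),.11))
E
```

```text
S 154
T 180
end [0.5093 0.1346 0.1329] [0.0017 0.0017]
near [0.5654 0.128  0.0809] [0.0012 0.0012]
mid [0.5362 0.1315 0.1078] [0.0012 0.0012]
0.07680163850285128 [-0.73101468  0.08600871  0.67691952]
grip [0.53296693 0.13186221 0.111     ]
lat -0.0018832090370460228
[0.53679077 0.13203956 0.11      ] [0.53363106 0.13451484 0.11      ]
```

Emit:
send_rows(increments=[{"gripper": 0,"linear": [-0.007,-0.028,0.02],"delta_rot": [0,0,0.143]},{"gripper": 0,"linear": [-0.014,-0.057,0.02],"delta_rot": [0,0,0.286]},{"gripper": 0,"linear": [-0.021,-0.085,0.02],"delta_rot": [0,0,0.43]},{"gripper": 0,"linear": [-0.028,-0.114,0.02],"delta_rot": [0,0,0.573]},{"gripper": 0,"linear": [-0.035,-0.142,0.02],"delta_rot": [0,0,0.716]},{"gripper": 0,"linear": [-0.042,-0.17,0.02],"delta_rot": [0,0,0.86]},{"gripper": 0,"linear": [-0.049,-0.2,0.02],"delta_rot": [0,0,1.0]},{"gripper": 0,"linear": [-0.056,-0.227,0.01],"delta_rot": [0,0,1.146]}])

```text
clock: 8.85
position: [0.5321, 0.1309, 0.29]
ee_rot: [-0.0, 0.262, 0.965, -0.0]
contact_force: [0.5, -0.5, -0.7]
width: 0.0426
gripper_force: 0.0
```

Emit:
send_rows(increments=[{"gripper": 0,"linear": [0,0,0],"delta_rot": [0,0,0.143]},{"gripper": 0,"linear": [0,0,0],"delta_rot": [0,0,0.286]},{"gripper": 0,"linear": [0,0,0],"delta_rot": [0,0,0.432]},{"gripper": 0,"linear": [0,0,-0.01],"delta_rot": [0,0,0.432]},{"gripper": 0,"linear": [0,0,-0.04],"delta_rot": [0,0,0.432]},{"gripper": 0,"linear": [0,0,-0.07],"delta_rot": [0,0,0.432]},{"gripper": 0,"linear": [0,0,-0.08],"delta_rot": [0,0,0.432]},{"gripper": 0,"linear": [0,0,-0.08],"delta_rot": [0,0,0.432]}])

```text
clock: 9.65
position: [0.5308, 0.1321, 0.2082]
ee_rot: [-0.003, 0.053, 0.999, -0.0]
contact_force: [-0.9, -0.6, -0.4]
width: 0.0423
gripper_force: 0.0
```

```bash
python3 - <<'E'
from h import *
from scipy.spatial.transform import Rotation as Ro
P=[]
for _ in range(4):
    S=Cam("side"); s=get_state();P.append(s["position"])
print(np.mean(P,0),s["contact_force"],s["qpos"]); q=s["ee_rot"]; print(Ro.from_quat(np.r_[q[1:],q[0]]).as_matrix().round(3))
E
```

```text
[0.53301657 0.1323818  0.21130056] [-0.69125953 -0.20582145  0.67722704] [ 1.16673277e-01  2.48033112e-01  1.59280903e+00  1.00999767e-04
  1.29797972e+00 -1.34983133e+00]
[[-0.995  0.104  0.003]
 [ 0.104  0.995  0.   ]
 [-0.003  0.001 -1.   ]]
```

Emit:
send_rows(increments=[{"gripper": 0,"linear": [0,0,-0.03],"delta_rot": [0,0,0]},{"gripper": 0,"linear": [0,0,-0.055],"delta_rot": [0,0,0]},{"gripper": 0,"linear": [0,0,-0.075],"delta_rot": [0,0,0]},{"gripper": 0,"linear": [0,0,-0.095],"delta_rot": [0,0,0]},{"gripper": 0,"linear": [0,0,-0.11],"delta_rot": [0,0,0]},{"gripper": 0,"linear": [0,0,-0.119],"delta_rot": [0,0,0]},{"gripper": 0,"linear": [0,0,-0.119],"delta_rot": [0,0,0]},{"gripper": 0,"linear": [0,0,-0.119],"delta_rot": [0,0,0]}])

```text
clock: 10.65
position: [0.5334, 0.1324, 0.0928]
ee_rot: [0.001, 0.052, 0.999, 0.0]
contact_force: [1.1, 0.4, 0.4]
width: 0.0427
gripper_force: 0.0
```

Emit:
send_rows(increments=[{"gripper": 1,"linear": [0,0,0],"delta_rot": [0,0,0]},{"gripper": 1,"linear": [0,0,0],"delta_rot": [0,0,0]},{"gripper": 1,"linear": [0,0,0],"delta_rot": [0,0,0]},{"gripper": 1,"linear": [0,0,0],"delta_rot": [0,0,0]},{"gripper": 1,"linear": [0,0,0],"delta_rot": [0,0,0]}], newtons=50)

```text
clock: 11.15
position: [0.5332, 0.1323, 0.0928]
ee_rot: [0.001, 0.052, 0.999, 0.0]
contact_force: [-0.4, 0.5, 6.1]
width: 0.0174
gripper_force: 50.2
```

Emit:
send_rows(increments=[{"gripper": 1,"linear": [-0.0035,0.0004,0.0035],"delta_rot": [0,0,0]},{"gripper": 1,"linear": [-0.007,0.0007,0.007],"delta_rot": [0,0,0]},{"gripper": 1,"linear": [-0.0105,0.0011,0.0105],"delta_rot": [0,0,0]},{"gripper": 1,"linear": [-0.0105,0.0011,0.0105],"delta_rot": [0,0,0]}])

```text
clock: 11.55
position: [0.5224, 0.1335, 0.1033]
ee_rot: [0.001, 0.052, 0.999, 0.0]
contact_force: [0.5, -0.5, 5.5]
width: 0.0177
gripper_force: 50.2
```

Emit:
send_rows(increments=[{"gripper": 1,"linear": [-0.007,0.0007,0.007],"delta_rot": [0,0,0]},{"gripper": 1,"linear": [-0.014,0.0014,0.014],"delta_rot": [0,0,0]},{"gripper": 1,"linear": [-0.021,0.0022,0.021],"delta_rot": [0,0,0]},{"gripper": 1,"linear": [-0.028,0.0029,0.028],"delta_rot": [0,0,0]},{"gripper": 1,"linear": [-0.035,0.0036,0.035],"delta_rot": [0,0,0]},{"gripper": 1,"linear": [-0.042,0.0043,0.042],"delta_rot": [0,0,0]},{"gripper": 1,"linear": [-0.049,0.005,0.05],"delta_rot": [0,0,0]},{"gripper": 1,"linear": [-0.055,0.0057,0.056],"delta_rot": [0,0,0]}])

```text
clock: 12.35
position: [0.4648, 0.1391, 0.1585]
ee_rot: [-0.002, 0.052, 0.999, -0.0]
contact_force: [0.7, 1.1, -0.5]
width: 0.0177
gripper_force: 49.5
```

Emit:
send_rows(increments=[{"gripper": 1,"linear": [-0.01,0.001,0.02],"delta_rot": [0,0,0]},{"gripper": 1,"linear": [-0.02,0.002,0.05],"delta_rot": [0,0,0]},{"gripper": 1,"linear": [-0.03,0.003,0.08],"delta_rot": [0,0,0]},{"gripper": 1,"linear": [-0.03,0.003,0.11],"delta_rot": [0,0,0]},{"gripper": 1,"linear": [-0.03,0.003,0.13],"delta_rot": [0,0,0]},{"gripper": 1,"linear": [-0.03,0.003,0.13],"delta_rot": [0,0,0]}])

```text
clock: 12.95
position: [0.4377, 0.1424, 0.2912]
ee_rot: [0.002, 0.052, 0.999, 0.001]
contact_force: [0.4, -0.4, -0.2]
width: 0.0174
gripper_force: 49.6
```

Emit:
send_rows(increments=[{"gripper": 1,"linear": [0,0,0],"delta_rot": [-0.013,-0.13,0]},{"gripper": 1,"linear": [0,0,0],"delta_rot": [-0.027,-0.26,0]},{"gripper": 1,"linear": [0,0,0],"delta_rot": [-0.04,-0.39,0]},{"gripper": 1,"linear": [0,0,0],"delta_rot": [-0.054,-0.52,0]},{"gripper": 1,"linear": [0,0,0],"delta_rot": [-0.067,-0.65,0]},{"gripper": 1,"linear": [0,0,0],"delta_rot": [-0.081,-0.781,0]},{"gripper": 1,"linear": [0,0,0],"delta_rot": [-0.081,-0.781,0]},{"gripper": 1,"linear": [0,0,0],"delta_rot": [-0.081,-0.781,0]}])

```text
clock: 13.75
position: [0.434, 0.1415, 0.2849]
ee_rot: [0.38, 0.046, 0.924, -0.021]
contact_force: [0.3, -1.1, 0.5]
width: 0.017
gripper_force: 49.6
```

```bash
python3 - <<'E'
from h import *
from scipy.spatial.transform import Rotation as Ro
S=Cam("side");T=Cam("top"); s=get_state(); q=s["ee_rot"]; R=Ro.from_quat(np.r_[q[1:],q[0]]).as_matrix()
p=s["position"]; g=p-.019*R[:,2]; print(p,R.round(3),g,s["width"],s["qpos"])
u=np.array([-.9947,.103,0])
for c,n in((S,"S"),(T,"T")):
    print(n,"grip",c.proj(g),"end",c.proj(g+.036*u),"blade",c.proj(g-.106*u))
    h=cv2.cvtColor(c.im,cv2.COLOR_BGR2HSV); m=cv2.inRange(h,(0,150,70),(18,255,255)); e=c.proj(g).astype(int)
    z=np.zeros_like(m); y0,x0=max(e[1]-45,0),max(e[0]-60,0); z[y0:e[1]+45,x0:e[0]+60]=m[y0:e[1]+45,x0:e[0]+60]
    k,l,st,ce=cv2.connectedComponentsWithStats(z)
    for i in range(1,k):
        if st[i,4]>8: print(st[i],ce[i],cv2.minAreaRect(cv2.findNonZero((l==i).astype(np.uint8))))
E
```

```text
[0.43648091 0.14199522 0.28740761] [[-0.705  0.103  0.702]
 [ 0.073  0.995 -0.073]
 [-0.705 -0.    -0.709]] [0.42314883 0.14338358 0.30087341] 0.017101292200894885 [ 0.46621451 -0.21589906  2.15010938 -0.70072161  0.63158499 -0.54718801]
S grip [376.92935976 119.09592988] end [393.65042633 123.57964835] blade [331.07309214 106.97621693]
[316 101   8   9  31] [319.         104.35483871] ((319.4999694824219, 104.5), (8.854375839233398, 6.324554920196533), 71.56504821777344)
[328 113  18   8  77] [337.62337662 117.42857143] ((336.4508361816406, 116.95901489257812), (7.0617876052856445, 16.83964729309082), 84.80557250976562)
[361 113  17  10  98] [368.        116.8877551] ((368.49053955078125, 117.78302764892578), (15.384381294250488, 8.928435325622559), 15.945395469665527)
[388 123   6   5  21] [390.76190476 125.33333333] ((390.5, 125.0), (4.0, 5.0), 90.0)
[430 127   6   5  17] [433.         129.23529412] ((433.1000061035156, 129.30003356933594), (2.5999999046325684, 5.800000190734863), 53.13010025024414)
[397 128  32  26 141] [411.96453901 140.56028369] ((412.1097717285156, 140.51219177246094), (4.372865676879883, 39.199615478515625), 51.34019470214844)
T grip [358.28005369 250.18652382] end [356.72922056 274.53919829] blade [362.65073221 181.90450538]
[354 225  12  44 449] [359.39643653 246.31180401] ((359.5, 246.5), (43.0, 11.0), 90.0)
```

```bash
python3 - <<'E'
from h import *
from scipy.spatial.transform import Rotation as Ro
S=Cam("side"); s=get_state(); q=s["ee_rot"]; R=Ro.from_quat(np.r_[q[1:],q[0]]).as_matrix(); g=s["position"]-.019*R[:,2]
h=cv2.cvtColor(S.im,cv2.COLOR_BGR2HSV); m=cv2.inRange(h,(0,150,40),(18,255,255))
for y in range(106,136): print(y,''.join('.#'[int(v>0)] for v in m[y,320:405]))
for ang in(-6,-3,0,3,6):
    a=np.radians(ang); u=np.array([-.9947*np.cos(a),.103*np.cos(a),np.sin(a)])
    A=S.proj(g-.04*u);B=S.proj(g+.036*u); print(ang,A.round(1),B.round(1),((B-A)[1]/(B-A)[0]).round(3))
E
```

```text
106 .....................................................................................
107 ..#..................................................................................
108 ..#..................................................................................
109 .....................................................................................
110 ###..................................................................................
111 .#...................................................................................
112 ...........................................#####.....................................
113 ...........###......##...................###########.................................
114 ..........#############.................###############..............................
115 .........###############................################.............................
116 ........#################...............###############..............................
117 ........#################...............#############................................
118 ........########
[... 1081 characters left out ...]
....................................................................
131 .....................................................................................
132 .....................................................................................
133 .....................................................................................
134 .....................................................................................
135 .....................................................................................
-6 [359.  112.1] [393.  124.9] 0.377
-3 [358.8 113. ] [393.2 124.1] 0.322
0 [358.7 114. ] [393.3 123.2] 0.267
3 [358.7 114.9] [393.4 122.3] 0.212
6 [358.7 115.9] [393.5 121.4] 0.159
```

Emit:
send_rows(increments=[{"gripper": 1,"linear": [0,0,0],"delta_rot": [0,0,0]},{"gripper": 1,"linear": [0,0,0],"delta_rot": [0,0,0]},{"gripper": 1,"linear": [0,0,0],"delta_rot": [0,0,0]},{"gripper": 1,"linear": [0,0,0],"delta_rot": [0,0,0]}])

```text
clock: 14.3
position: [0.4373, 0.1419, 0.2884]
ee_rot: [0.382, 0.048, 0.923, -0.02]
contact_force: [0.5, -0.8, 0.5]
width: 0.0175
gripper_force: 49.6
```

```bash
python3 - <<'E'
from h import *
s=get_state(); print(s["position"],s["width"],abs(s["qd"]).max())
print(sign_off())
E
```

```text
[0.43728165 0.14190187 0.28836864] 0.017460086889658694 0.003174429652281798
the job is handed in; nothing more can be done
None
```

I handed the job in at 14.3 s: the tally was released hanging on the peg (seen right after release, not rechecked), and the screwdriver is held still about 30 cm above the bench, level to within about 2° by my camera estimate.

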